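Stand the top-heavy setting standard on the sprung platen

TASK

Take the mushroom-shaped steel setting standard out of its sloped cradle and stand it upright on its narrow foot in the middle of the height stage's sprung platen, within the marked ring. Feel for the platen while you lower it, for its height is set differently each time: set the foot down gently before you let go, neither dropping the standard nor pressing the platen down hard, and leave it standing still by itself. Leave the amber bottle, the glass cylinder and the swab tub where they are.

Things in the scene. Friction and masses are not known exactly. Their poses are not given: they have to be found in the camera images.
- standard_centre (a point): Setting standard: loose turned-steel mushroom, 160 mm long, 0.35-0.55 kg; point on its axis 80 mm from the foot; z = axis, foot to head. Foot 26 mm diameter, stem 20, cone from 70 mm up, head 58 mm diameter at 100-124 mm, grip boss above. Centre of mass about 20 mm above this point: it falls if let go over 7 degrees off upright. Starts leaning 35 degrees in the cradle, head to the right (-y).
- standard_boss (a point): Middle of the standard's grip boss, the place to grip: a plain cylinder 36 mm diameter, 36 mm long, on top of the 58 mm head (head's shoulder 18 mm below this point, boss top 18 mm above; foot's underside 142 mm below, along the axis). z as for the centre. In the cradle all beside and above head and boss is free.
- cradle_foot (a point): Sloped aluminium cradle, fixed, on a dark base plate 150 x 84 x 10 mm. Point on the worktop, 34 mm below the centre of the stored standard's underside. The standard leans to this frame's -x. A foot stop and two open vees carry it from below only; it lifts out straight up. A fixed probe stand 0.30 m high stands right of the work at about x 0.6, y -0.2: keep clear.
- stage_foot (a point): Height stage, fixed: grey housing 78 mm square, 48 mm high, on a 96 mm base; from it rises a square column with a level steel platen 64 x 64 mm, marked with a 51 mm ring. Point on the worktop under the platen's middle; z up. The column's height differs each time and is not given: the unloaded platen's face is 82 to 122 mm above the worktop.
- platen (a joint): Sinking of the stage's sprung platen from its unloaded height, m: 0 unloaded, more than 0.009 is an overload. The spring takes 1.5 N per mm, so the standard's own weight sinks it about 2 to 4 mm. It does not tell how high the column is raised.
- amber_bottle_centre (a point): Brown bottle with a black cap, 51 mm diameter, 101 mm high, loose, a bystander; point on its axis 50 mm up.
- glass_cylinder_centre (a point): Clear measuring cylinder with a white stopper, 30 mm diameter, 141 mm high, loose, a bystander; point on its axis 70 mm up.
- swab_tub_centre (a point): Clear tub of cotton swabs, 68 mm diameter, 86 mm high, loose, a bystander; point on its axis 43 mm up.

How it is judged:
By the outcome, as a careful person would: the job done as asked, in the order asked, and still so for the second after the job is handed in, with the robot touching nothing.
It also fails if it takes over 61 s, if anything falls off the work surface, if the arm or the gripper's body presses on something with over 40 N, if the wrist force passes 120 N, or if a joint passes its speed limit or range.

ROBOT

A 6-joint arm with a two-finger parallel gripper is mounted at the origin on a cart in front of the work surface, level with it; the furniture and walls round the work are solid. World frame = base frame: x ahead of the robot, y to its left, z up, the work surface at z = 0. Lengths are in m, angles in rad, forces in N, time in s.
With the tool pointing down it reaches from about 0.3 to 0.875 m from the base axis. Payload 6.4 kg.
Tool frame: the origin (TCP) lies on the front face of the gripper's body, between the roots of the fingers; the fingertips stand 73 mm ahead of it and the grasp point (between the pads) lies 54 mm ahead of it (arm.tcp_to_grasp is the distance from the TCP to the grasp point, in m); x points along the fingers, y is the direction in which the jaws open and shut, and the axes are right-handed (so a half turn about x gives the same grasp; the last joint's range is limited). The gripper opens to 85 mm and grips with 20 to 120 N. Pads are 22 mm wide; open, the fingers measure 114 mm over their backs; the gripper's body (76 mm by 85 mm) begins 54 mm behind the grasp point. The pads swing forward as they close: fully open they stand 13 mm farther back than shut.
Start: joints at [1.083, 0.181, 1.607, -0, 1.354, -0.206], TCP at [0.16, 0.552, 0.304] pointing down, gripper open.
Joint ranges: [-2.99, 2.99], [-0.89, 2.07], [0.3, 2.58], [-1.14, 4.28], [0, 2.63], [-3.12, 3.12]. Speed limits (rad/s): [2.57, 2.57, 3.01, 3.14, 3.14, 3.14].

INTERFACE

Orientations are given as [roll, pitch, yaw] about the fixed x, y, z axes, in that order (R = Rz(yaw) Ry(pitch) Rx(roll)).
In Python, from workcell import arm, snapshot, camera_info, models gives the robot as it stands. The module is installed in compiled form; this text tells all that it offers.
- The arm moves only by the tool jog_arm, never from a script. Its argument "series" is a list of rows, each an object of numbers: "tx", "ty", "tz": the shift along the tool's x, y, z in mm; "turn": the turn about the tool's x in rad. A call has 1 to 8 rows; each row shifts and turns the commanded pose from where the row before left it, along the tool's axes as they then stand; what a row does not reach is not made up. A row lasts 1/10 s, in which the tool goes at most 50 mm and 8.59 degrees, less where a joint would pass 70% of its speed; a pose out of reach is approached as far as the arm can. A call with a gripper value outside its range is refused whole. "grip" is the closure, from 0 (fully open) to 1 (shut), set as the call begins (left out, the last holds). The fingers move at their own pace and stop on an object; "squeeze" is the grip in N (left out, the last holds). Time passes only in rows, so rows that do not move let the fingers close. It gives the time, the measured TCP pose, the force and the opening at its end, in the units of the state.
- arm.state(): the state, without advancing time (a new reading comes with each control period).
- snapshot(name): name is "side" or "top"; returns the picture (480x640x3 uint8, red, green, blue); there is no depth.
- camera_info(name): a dict with "fx", "fy", "cx", "cy" (pixels), "k1" (the pictures are not rectified: a ray, as slopes to the right and down, at radius r is drawn at 1 + k1 r^2 times it, then the intrinsics apply), "world_from_camera" (4x4, takes a point from camera to world coordinates). Camera axes: x right, y up, looking along -z (the intrinsics and any distortion apply to the point x, -y, -z); pixel columns grow to the right and rows downward; lengths in m; the calibration is good to about 2 mm. A picture is of the moment at which its call begins. camera_info takes no time and is no camera call.
- arm.close_job(): hands the job in, once; it reports no verdict.
Trained networks look in the newest picture that a camera, given by its name, has taken for a name from the list of things; names that differ only in an ending like _2 or _b are one class to them, and where a whole thing is asked for, a point or a joint stands for the part that bears it (a point fixed in the world has none). Each returns a list of dicts, best first, with "confidence" (0 to 1); they miss things now and then, are a little off and sometimes report something else, mostly with a low value. They report only what shows in the picture. A call takes as long as a camera call.
- models.spot_in(query, camera): "centre" ([x, y, z] in m, in world coordinates, good to about 4 mm: the middle of the surface that is visible of it).
- models.regions_of(query, camera): "region" (480x640 bool, what is visible of it).
- models.place_of(query, camera): "centre" ([x, y, z] in m, in world coordinates, good to about 4 mm: a listed point, or the origin of a listed thing).
The state is a dict: "t": time; "joint_pos": joint angles; "joint_vel": joint speeds; "joint_torque": joint torques, N m; "tool_pos": TCP position; "tool_rot": TCP orientation; "ft_force": force on the tool from outside, world axes, zero at the start; "wrist_torque": the same for the moment, N m; "grip_width": finger opening in m.
Only numpy, scipy, OpenCV 4.12 (cv2) and the standard library are available. Lean on these libraries where they do the work, as an engineer would, in place of code of your own. Each camera call takes 0.05 s, during which the arm holds its last target. There are 200 camera calls.

## Working session

There is one attempt and no reset: what is moved stays moved. The work goes in short steps, Python scripts to look and compute and a tool call to move; the robot and the scene stay as the last step left them, time stands still between calls to the robot, and variables do not carry over. Pictures are saved under pics/ and viewed, about 8 in all and at most 12, crops included, and the job is handed in when it is done.

Besides the shell and the picture viewer there is one more tool, called after "Call:" as name(argument=value, ...), one argument or row to a line, values as JSON. jog_arm: Moves the arm, as the interface text tells. Its arguments: {"type":"object","properties":{"series":{"type":"array"},"grip":{"type":"number"},"squeeze":{"type":"number"}},"required":["series"]}

```bash
mkdir -p pics; cat > h.py <<'E'
import numpy as np, cv2
from workcell import arm, snapshot, camera_info, models
def save(cam,name):
    im=snapshot(cam); cv2.imwrite(f'pics/{name}.png',im[:,:,::-1]); return im
def proj(cam,P):
    c=camera_info(cam); T=np.linalg.inv(np.array(c['world_from_camera']))
    p=(T[:3,:3]@np.atleast_2d(P).T).T+T[:3,3]
    s=np.c_[p[:,0]/-p[:,2],-p[:,1]/-p[:,2]]; r2=(s**2).sum(1,keepdims=True)
    s=s*(1+c['k1']*r2); return s*[c['fx'],c['fy']]+[c['cx'],c['cy']]
def ray(cam,uv):
    c=camera_info(cam); T=np.array(c['world_from_camera'])
    d=np.array([(uv[0]-c['cx'])/c['fx'],(uv[1]-c['cy'])/c['fy']]); s=d.copy()
    for _ in range(20): s=d/(1+c['k1']*(s@s))
    return T[:3,3],T[:3,:3]@np.array([s[0],-s[1],-1.])
def at_z(cam,uv,z):
    o,d=ray(cam,uv); return o+d*(z-o[2])/d[2]
E
python3 - <<'E'
from h import *
np.set_printoptions(precision=4,suppress=True)
for c in ('side','top'):
    save(c,c+'0'); i=camera_info(c); print(c,i['fx'],i['k1'],np.array(i['world_from_camera']))
    for q in ['standard_centre','standard_boss','cradle_foot','stage_foot','amber_bottle_centre','glass_cylinder_centre','swab_tub_centre']:
        print(q,[(np.round(d['centre'],4).tolist(),round(d['confidence'],2)) for d in models.place_of(q,c)[:2]])
s=arm.state(); print(s,arm.tcp_to_grasp)
E
```

```text
side 540.6612521894484 -0.107185873248154 [[ 0.9993 -0.0306  0.0237  0.6126]
 [ 0.0375  0.619  -0.7845 -0.5108]
 [ 0.0093  0.7848  0.6196  0.6896]
 [ 0.      0.      0.      1.    ]]
standard_centre [([0.5468, 0.2689, 0.0988], 0.59)]
standard_boss [([0.5424, 0.2249, 0.1531], 0.93)]
cradle_foot [([0.5408, 0.3088, -0.0058], 0.94)]
stage_foot []
amber_bottle_centre [([0.3964, 0.0848, 0.0462], 0.75)]
glass_cylinder_centre [([0.7674, 0.2383, 0.068], 0.65)]
swab_tub_centre [([0.5027, 0.4574, 0.0396], 0.76)]
top 493.52671525807716 -0.09036713278846924 [[ 0.0104  0.9828 -0.1842  0.4116]
 [-0.9998  0.0135  0.0154  0.1937]
 [ 0.0176  0.184   0.9828  1.0827]
 [ 0.      0.      0.      1.    ]]
standard_centre [([0.5443, 0.263, 0.0996], 0.59), ([0.5054, 0.4621, 0.0463], 0.15)]
standard_boss [([0.5414, 0.2282, 0.1457], 0.94)]
cradle_foot [([0.5406, 0.3081, 0.0013], 0.96), ([0.5043, 0.459, 0.0435], 0.24)]
stage_foot [([0.5077, 0.4599, 0.0422], 0.18)]
amber_bottle_centre [([0.3919, 0.0778, 0.0468], 0.91)]
glass_cylinder_centre [([0.7716, 0.2379, 0.068], 0.92)]
swab_tub_centre [([0.5037, 0.4594, 0.0426], 0.58)]
{'t': 0.8, 'joint_pos': array([ 1.0827,  0.1807,  1.607 ,  0.    ,  1.3538, -0.2063]), 'joint_vel': array([ 0.0003,  0.0003,  0.0021, -0.0014,  0.0001, -0.0013]), 'joint_torque': array([  0.0013, -44.4768, -35.1676,  -0.0001,   0.0001,   0.    ]), 'tool_pos': array([0.1599, 0.5523, 0.3039]), 'tool_rot': array([1.7078, 1.5707, 1.426 ]), 'ft_force': array([ 0.247 ,  0.0175, -0.2283]), 'wrist_torque': array([-0.0352,  0.0688,  0.0409]), 'grip_width': 0.0855647217555522} 0.0539
```

View pics/side0.png

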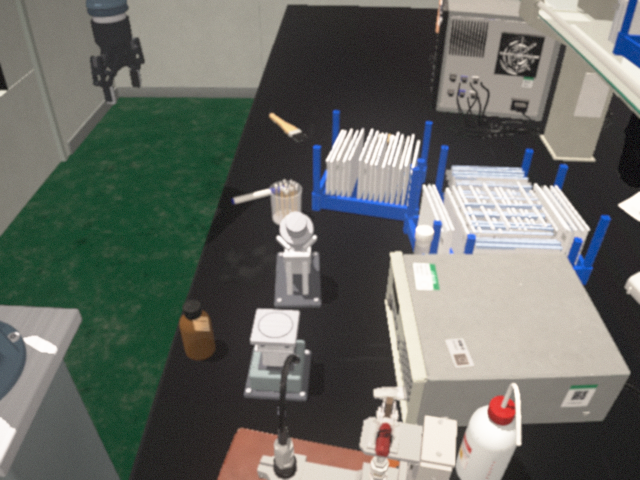

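View pics/top0.png

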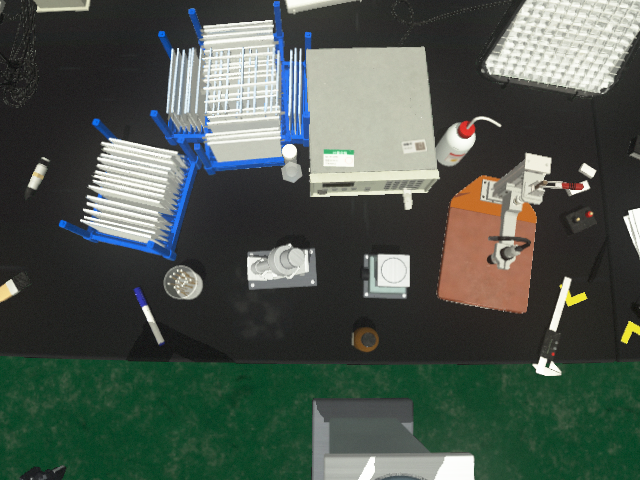

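The side view shows the stage platen with its ring at about (275,325), and the standard leaning towards the camera at (297,245). The top view shows the platen at about (394,271) and the boss at (294,257). Next I'll measure the ring by ellipse fit from the saved pictures.

```bash
python3 - <<'E'
from h import *
from scipy.spatial.transform import Rotation as R
np.set_printoptions(precision=4,suppress=True)
a=cv2.imread('pics/side0.png')[300:400,235:320]; b=cv2.imread('pics/top0.png')[235:305,235:420]
A=cv2.resize(a,None,fx=5,fy=5,interpolation=3); B=cv2.resize(b,None,fx=4,fy=4,interpolation=3)
cv2.imwrite('pics/cropside.png',A); cv2.imwrite('pics/croptop.png',B)
s=arm.state(); M=R.from_euler('xyz',s['tool_rot']).as_matrix(); print(M)
def tri(us,ut):
    o1,d1=ray('side',us);o2,d2=ray('top',ut)
    k=np.linalg.lstsq(np.c_[d1,-d2],o2-o1,rcond=None)[0]; p,q=o1+d1*k[0],o2+d2*k[1]; return (p+q)/2,p-q
print('platen',tri((275,325),(394,271)))
for c in('side','top'):
    print(c,proj(c,[[.541,.308,.034],[.541,.262,.0995],[.541,.2265,.15],[.541,.2162,.165]]))
E
```

```text
[[ 0.      0.2781  0.9606]
 [ 0.0001  0.9606 -0.2781]
 [-1.      0.0001 -0.    ]]
platen (array([0.5295, 0.0267, 0.1172]), array([0.0012, 0.0003, 0.0001]))
side [[297.6828 249.0179]
 [295.1628 236.5119]
 [292.933  225.4538]
 [292.2267 221.8037]]
top [[255.9629 268.3566]
 [275.4536 264.619 ]
 [292.3334 261.3813]
 [297.5661 260.3501]]
```

View pics/cropside.png

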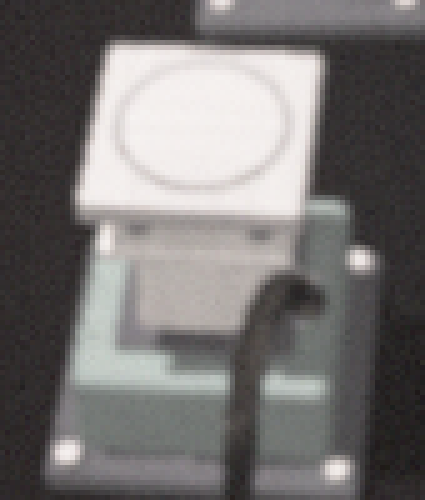

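View pics/croptop.png

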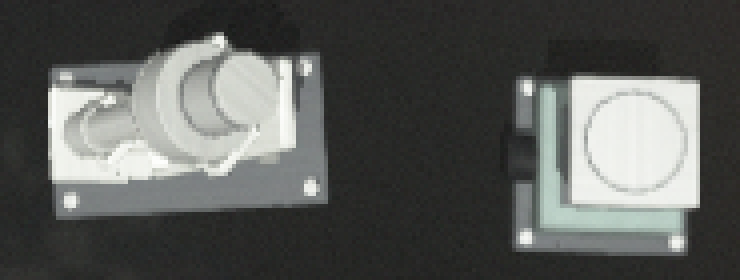

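The side crop shows the ring centred at about pixel (275,324.5). The top crop shows it at (393.7,270), and the boss's top face at (296.4,256.6). The cradle is yawed about 3–4 degrees. I'll settle the standard's pose with an overlay.

```bash
cat >> h.py <<'E'
def tri(us,ut):
    o1,d1=ray('side',us);o2,d2=ray('top',ut)
    k=np.linalg.lstsq(np.c_[d1,-d2],o2-o1,rcond=None)[0]; p,q=o1+d1*k[0],o2+d2*k[1]; return (p+q)/2,p-q
def overlay(cam,im,foot,ax,box,f,name):
    ax=np.array(ax)/np.linalg.norm(ax); u=np.cross(ax,[1,.1,.2]);u/=np.linalg.norm(u);v=np.cross(ax,u)
    t=np.linspace(0,2*np.pi,60)[:,None]; x0,y0,x1,y1=box
    B=cv2.resize(im[y0:y1,x0:x1],None,fx=f,fy=f,interpolation=3)
    for h,r in((0,13),(100,29),(124,29),(124,18),(160,18)):
        p=proj(cam,foot+ax*h/1e3+r/1e3*(np.cos(t)*u+np.sin(t)*v))
        cv2.polylines(B,[np.int32(((p-[x0,y0])+.5)*f-.5)],True,(0,0,255) if h<160 else (0,255,0),1)
    return B
E
python3 - <<'E'
from h import *
np.set_printoptions(precision=4,suppress=True)
print('platen',*tri((275,324.4),(393.65,270.1)))
az=np.radians(3.9); s,c=np.sin(np.radians(35)),np.cos(np.radians(35))
ax=np.array([np.sin(az)*s,-np.cos(az)*s,c]); foot=np.array([.541,.308,.034]); print('boss',foot+.142*ax)
A=overlay('side',cv2.imread('pics/side0.png'),foot,ax,(260,195,330,305),5,'')
B=overlay('top',cv2.imread('pics/top0.png'),foot,ax,(240,235,325,300),5,'')
h=max(A.shape[0],B.shape[0]); C=np.zeros((h,A.shape[1]+B.shape[1],3),np.uint8)
C[:A.shape[0],:A.shape[1]]=A; C[:B.shape[0],A.shape[1]:]=B; cv2.imwrite('pics/ov1.png',C); print(C.shape)
E
```

```text
platen [0.5303 0.0273 0.1181] [-0.0005 -0.0001 -0.    ]
boss [0.5465 0.2267 0.1503]
(550, 775, 3)
```

View pics/ov1.png

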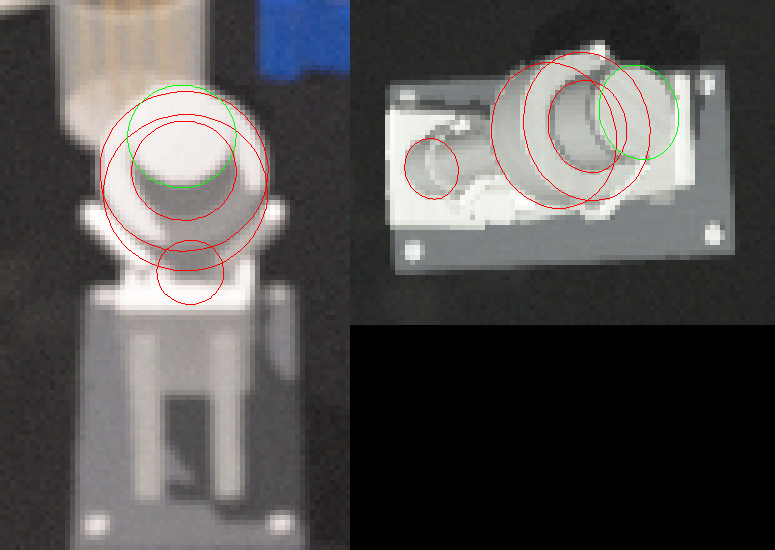

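The overlay fits in both views to about 1 px. The platen triangulates to (0.530, 0.027, 0.118), which is inside its stated height range. I'll move above the boss.

Call:
jog_arm(
  series=[
    {"ty":-16,"tz":36},
    {"ty":-16,"tz":36},
    {"ty":-16,"tz":36},
    {"ty":-16,"tz":36},
    {"ty":-16,"tz":36},
    {"ty":-16,"tz":36},
    {"ty":-16,"tz":36},
    {"ty":-16,"tz":36},
  ],
  grip=0,
  squeeze=20,
)

```text
$.series[0]: bad value
```

Call:
jog_arm(
  series=[
    {"ty":-16,"tz":36},
    {"ty":-16,"tz":36},
    {"ty":-16,"tz":36},
    {"ty":-16,"tz":36},
    {"ty":-16,"tz":36},
    {"turn":0.13},
    {"turn":0.13},
    {"turn":0.13},
  ],
)

```text
$.series[0]: bad value
```

Call:
jog_arm(
  series=[
    {"turn":0.13},
    {"turn":0.13},
    {"turn":0.13},
    {"turn":0.13},
    {"turn":0.13},
    {"turn":0.13},
    {"turn":0.05},
    {},
  ],
)

```text
$.series[0]: bad value
```

```bash
cat >> h.py <<'E'
def where(target=None):
    from scipy.spatial.transform import Rotation as R
    s=arm.state(); M=R.from_euler('xyz',s['tool_rot']).as_matrix()
    print('t',round(s['t'],2),'tcp',s['tool_pos'].round(4),'jawaz',np.degrees(np.arctan2(M[1,1],M[0,1])).round(2),'down',M[:,0].round(4),'F',s['ft_force'].round(2),'T',s['wrist_torque'].round(3),'w',round(s['grip_width'],4),'q',s['joint_pos'].round(2))
    if target is not None: print('tool mm',(M.T@(np.array(target)-s['tool_pos'])*1e3).round(1))
E
python3 -c "
from h import *
where([.5467,.225,.209])"
```

```text
t 0.8 tcp [0.1599 0.5523 0.3039] jawaz 73.86 down [ 0.e+00  1.e-04 -1.e+00] F [ 0.25  0.02 -0.23] T [-0.035  0.069  0.041] w 0.0856 q [ 1.08  0.18  1.61  0.    1.35 -0.21]
tool mm [  94.9 -206.9  462.6]
```

Call:
jog_arm(
  series=[
    {"tx":0,"ty":-16,"tz":36,"turn":0},
    {"tx":0,"ty":-16,"tz":36,"turn":0},
    {"tx":0,"ty":-16,"tz":36,"turn":0},
    {"tx":0,"ty":-16,"tz":36,"turn":0},
    {"tx":0,"ty":-16,"tz":36,"turn":0},
    {"tx":0,"ty":-16,"tz":36,"turn":0},
    {"tx":0,"ty":-16,"tz":36,"turn":0},
    {"tx":0,"ty":-16,"tz":36,"turn":0},
  ],
  grip=0,
  squeeze=20,
)

```text
t: 1.6
tool_pos: [0.402, 0.3481, 0.3041]
tool_rot: [0.866, 1.57, 0.584]
ft_force: [-0.5, 0.7, 0.1]
grip_width: 0.0855
```

Call:
jog_arm(
  series=[
    {"tx":0,"ty":-16,"tz":36,"turn":0},
    {"tx":0,"ty":-16,"tz":36,"turn":0},
    {"tx":0,"ty":-16,"tz":36,"turn":0},
    {"tx":0,"ty":-16,"tz":36,"turn":0},
    {"tx":0,"ty":-16,"tz":36,"turn":0},
    {"tx":0,"ty":0,"tz":0,"turn":0.13},
    {"tx":0,"ty":0,"tz":0,"turn":0.13},
    {"tx":0,"ty":0,"tz":0,"turn":0.13},
  ],
)

```text
t: 2.4
tool_pos: [0.5519, 0.2219, 0.3037]
tool_rot: [-2.424, 1.57, -3.102]
ft_force: [-0.6, -0.1, 0.2]
grip_width: 0.0859
```

Call:
jog_arm(
  series=[
    {"tx":0,"ty":0,"tz":0,"turn":0.13},
    {"tx":0,"ty":0,"tz":0,"turn":0.13},
    {"tx":0,"ty":0,"tz":0,"turn":0.13},
    {"tx":0,"ty":0,"tz":0,"turn":0.13},
    {"tx":0,"ty":0,"tz":0,"turn":0.13},
    {"tx":0,"ty":0,"tz":0,"turn":0.13},
    {"tx":0,"ty":0,"tz":0,"turn":0.05},
    {"tx":0,"ty":0,"tz":0,"turn":0},
  ],
)

```text
t: 3.2
tool_pos: [0.5516, 0.2224, 0.3039]
tool_rot: [-0.515, 1.571, -2.017]
ft_force: [0.0, -0.2, -0.2]
grip_width: 0.0856
```

```bash
python3 -c "
from h import *
where([.5467,.225,.209])"
```

```text
t 3.2 tcp [0.5516 0.2224 0.3039] jawaz 3.94 down [-0. -0. -1.] F [ 0.02 -0.22 -0.2 ] T [ 0.055 -0.033  0.035] w 0.0856 q [ 0.18  0.22  1.56 -0.    1.36  0.12]
tool mm [94.9 -4.7 -2.9]
```

Call:
jog_arm(
  series=[
    {"tx":0,"ty":-4.7,"tz":-2.9,"turn":0},
    {"tx":25,"ty":0,"tz":0,"turn":0},
    {"tx":25,"ty":0,"tz":0,"turn":0},
    {"tx":20,"ty":0,"tz":0,"turn":0},
    {"tx":15,"ty":0,"tz":0,"turn":0},
    {"tx":10,"ty":0,"tz":0,"turn":0},
    {"tx":0,"ty":0,"tz":0,"turn":0},
  ],
)

```text
t: 3.9
tool_pos: [0.546, 0.2249, 0.2075]
tool_rot: [-1.456, 1.568, -2.957]
ft_force: [-1.0, 0.1, 0.3]
grip_width: 0.0854
```

```bash
python3 - <<'E'
from h import *
where([.5467,.225,.209])
a=save('side','s1')[170:290,240:350]; b=save('top','t1')[200:300,240:350]
f=lambda i:cv2.resize(i[:,:,::-1],None,fx=3.6,fy=3.6,interpolation=3)
A,B=f(a),f(b); B=cv2.copyMakeBorder(B,0,A.shape[0]-B.shape[0],0,0,0); cv2.imwrite('pics/c1.png',np.hstack([A,B]))
E
```

```text
t 3.9 tcp [0.546  0.2249 0.2075] jawaz 3.98 down [-2.4e-03 -5.0e-04 -1.0e+00] F [-0.97  0.12  0.25] T [-0.026 -0.009  0.012] w 0.0854 q [0.19 0.32 1.65 0.   1.18 0.12]
tool mm [-1.5  0.7 -0. ]
```

View pics/c1.png

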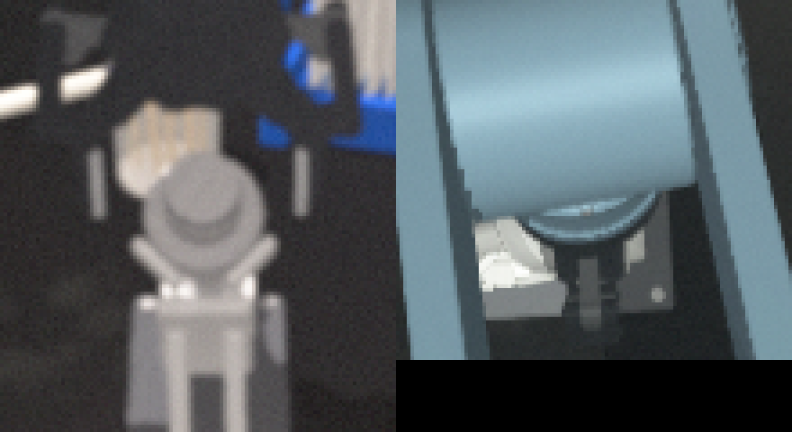

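The side picture shows the open pads at columns 97 and 301, midpoint 199. The boss is at 202, so it is centred. I'll close lightly so the standard can swing upright in the pads.

Call:
jog_arm(
  series=[
    {"tx":0,"ty":0,"tz":0,"turn":0},
    {"tx":0,"ty":0,"tz":0,"turn":0},
    {"tx":0,"ty":0,"tz":0,"turn":0},
    {"tx":0,"ty":0,"tz":0,"turn":0},
    {"tx":0,"ty":0,"tz":0,"turn":0},
    {"tx":0,"ty":0,"tz":0,"turn":0},
    {"tx":0,"ty":0,"tz":0,"turn":0},
    {"tx":0,"ty":0,"tz":0,"turn":0},
  ],
  grip=1,
  squeeze=20,
)

```text
t: 4.8
tool_pos: [0.5469, 0.225, 0.2095]
tool_rot: [1.508, 1.57, 0.006]
ft_force: [-2.2, -0.8, 6.1]
grip_width: 0.0358
```

```bash
python3 -c "
from h import *
where()"
```

```text
t 4.8 tcp [0.5469 0.225  0.2095] jawaz 3.96 down [ 7.e-04  0.e+00 -1.e+00] F [-2.21 -0.83  6.11] T [-0.119  0.257  0.025] w 0.0358 q [ 0.19  0.31  1.64 -0.    1.18  0.12]
```

Call:
jog_arm(
  series=[
    {"tx":-5,"ty":0,"tz":0,"turn":0},
    {"tx":-10,"ty":0,"tz":0,"turn":0},
    {"tx":-15,"ty":0,"tz":0,"turn":0},
    {"tx":-15,"ty":0,"tz":0,"turn":0},
    {"tx":-15,"ty":0,"tz":0,"turn":0},
    {"tx":-15,"ty":0,"tz":0,"turn":0},
    {"tx":-10,"ty":0,"tz":0,"turn":0},
    {"tx":-5,"ty":0,"tz":0,"turn":0},
  ],
)

```text
t: 5.6
tool_pos: [0.5472, 0.2251, 0.3007]
tool_rot: [1.691, 1.568, 0.189]
ft_force: [0.4, 0.7, -3.6]
grip_width: 0.0354
```

```bash
python3 - <<'E'
from h import *
where()
a=save('side','s2')[100:300,200:400]
cv2.imwrite('pics/c2.png',cv2.resize(a[:,:,::-1],None,fx=3,fy=3,interpolation=3))
for q in('standard_centre','standard_boss'):
  for c in('side','top'):
    if c=='top': snapshot('top')
    print(q,c,[(np.round(d['centre'],4).tolist(),round(d['confidence'],2)) for d in models.place_of(q,c)[:2]])
where()
E
```

```text
t 5.6 tcp [0.5472 0.2251 0.3007] jawaz 3.96 down [ 2.3e-03  4.0e-04 -1.0e+00] F [ 0.42  0.68 -3.58] T [-0.08  -0.03   0.002] w 0.0354 q [ 0.19  0.22  1.57 -0.    1.35  0.12]
standard_centre side [([0.5454, 0.2664, 0.1873], 0.78)]
standard_centre top [([0.5476, 0.2657, 0.188], 0.53)]
standard_boss side [([0.5464, 0.224, 0.2451], 0.68)]
standard_boss top [([0.547, 0.2279, 0.2368], 0.9)]
t 5.95 tcp [0.5463 0.2249 0.2979] jawaz 3.95 down [-1.7e-03 -3.0e-04 -1.0e+00] F [-0.09 -1.02 -3.91] T [-0.08   0.023  0.061] w 0.0354 q [ 0.19  0.22  1.57 -0.    1.35  0.12]
```

View pics/c2.png

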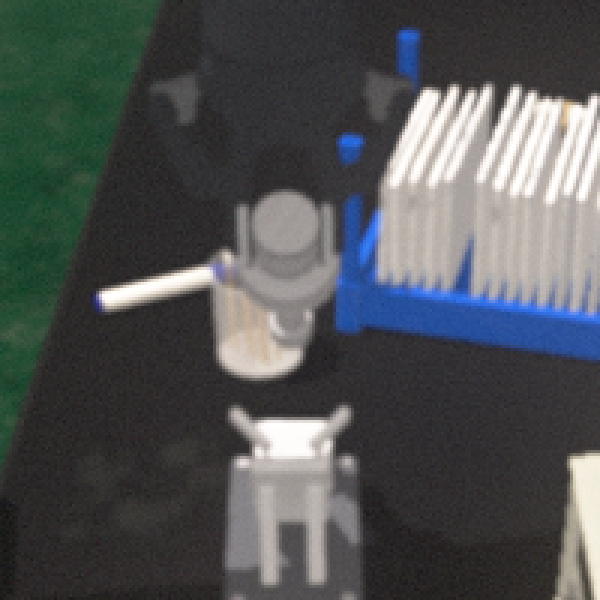

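The side picture shows the standard free of the cradle and still leaning about 35 degrees: boss at (285,220), foot at (290,325). The pads' friction keeps it from swinging down. The tool can't tilt, so I'll use the clear worktop at x≈0.42. Touching the foot edge down there and arcing the boss over it rotates the standard upright in the pads.

Call:
jog_arm(
  series=[
    {"tx":0,"ty":-10,"tz":0,"turn":0},
    {"tx":0,"ty":-20,"tz":0,"turn":0},
    {"tx":0,"ty":-22,"tz":0,"turn":0},
    {"tx":0,"ty":-22,"tz":2,"turn":0},
    {"tx":0,"ty":-22,"tz":2,"turn":0},
    {"tx":0,"ty":-20,"tz":2,"turn":0},
    {"tx":0,"ty":-12,"tz":0,"turn":0},
    {"tx":0,"ty":0,"tz":0,"turn":0},
  ],
)

```text
t: 6.75
tool_pos: [0.4179, 0.2102, 0.2988]
tool_rot: [-1.759, 1.57, 3.023]
ft_force: [0.3, -0.0, -4.3]
grip_width: 0.0353
```

Call:
jog_arm(
  series=[
    {"tx":15,"ty":0,"tz":0,"turn":0},
    {"tx":25,"ty":0,"tz":0,"turn":0},
    {"tx":25,"ty":0,"tz":0,"turn":0},
    {"tx":20,"ty":0,"tz":0,"turn":0},
    {"tx":10,"ty":0,"tz":0,"turn":0},
    {"tx":5,"ty":0,"tz":0,"turn":0},
    {"tx":0,"ty":0,"tz":0,"turn":0},
    {"tx":0,"ty":0,"tz":0,"turn":0},
  ],
)

```text
t: 7.55
tool_pos: [0.4202, 0.2103, 0.1998]
tool_rot: [1.742, 1.569, 0.24]
ft_force: [-0.1, -0.3, -3.5]
grip_width: 0.0355
```

```bash
python3 -c "
from h import *
where()"
```

```text
t 7.55 tcp [0.4202 0.2103 0.1998] jawaz 3.95 down [ 1.7e-03  4.0e-04 -1.0e+00] F [-0.09 -0.27 -3.5 ] T [-0.126  0.007  0.017] w 0.0355 q [0.21 0.07 1.96 0.   1.11 0.14]
```

Feel for the worktop (expected contact at TCP z ≈ 0.18–0.185).

Call:
jog_arm(
  series=[
    {"tx":4,"ty":0,"tz":0,"turn":0},
    {"tx":4,"ty":0,"tz":0,"turn":0},
    {"tx":3,"ty":0,"tz":0,"turn":0},
    {"tx":0,"ty":0,"tz":0,"turn":0},
  ],
)

```text
t: 7.95
tool_pos: [0.4191, 0.2101, 0.1874]
tool_rot: [-1.41, 1.57, -2.911]
ft_force: [-0.2, -0.2, -4.6]
grip_width: 0.0354
```

Call:
jog_arm(
  series=[
    {"tx":2,"ty":0,"tz":0,"turn":0},
    {"tx":2,"ty":0,"tz":0,"turn":0},
    {"tx":0,"ty":0,"tz":0,"turn":0},
  ],
)

```text
t: 8.25
tool_pos: [0.4192, 0.2101, 0.1836]
tool_rot: [-1.431, 1.57, -2.933]
ft_force: [0.1, 0.5, -3.4]
grip_width: 0.0354
```

Call:
jog_arm(
  series=[
    {"tx":2,"ty":0,"tz":0,"turn":0},
    {"tx":0,"ty":0,"tz":0,"turn":0},
  ],
)

```text
t: 8.45
tool_pos: [0.4197, 0.21, 0.1823]
tool_rot: [0.969, 1.57, -0.533]
ft_force: [-0.7, -1.3, -0.2]
grip_width: 0.0351
```

Contact is at TCP z≈0.182. I'll start the arc about the foot edge, keeping a slight downward bias.

Call:
jog_arm(
  series=[
    {"tx":-2,"ty":0,"tz":-5.7,"turn":0},
    {"tx":-3,"ty":0,"tz":-5.8,"turn":0},
    {"tx":-2.5,"ty":0,"tz":-6,"turn":0},
    {"tx":-2.4,"ty":0,"tz":-6,"turn":0},
    {"tx":0,"ty":0,"tz":0,"turn":0},
  ],
)

```text
t: 8.95
tool_pos: [0.4178, 0.2346, 0.1922]
tool_rot: [2.115, 1.57, 0.614]
ft_force: [-0.4, 0.5, -4.9]
grip_width: 0.0353
```

```bash
python3 - <<'E'
from h import *
where()
a=save('side','s3')[130:330,160:360]
cv2.imwrite('pics/c3.png',cv2.resize(a[:,:,::-1],None,fx=3,fy=3,interpolation=3))
E
```

```text
t 8.95 tcp [0.4178 0.2346 0.1922] jawaz 4.02 down [ 7.e-04  5.e-04 -1.e+00] F [-0.4   0.45 -4.86] T [-0.129 -0.044  0.007] w 0.0353 q [0.26 0.1  1.94 0.   1.1  0.19]
```

View pics/c3.png

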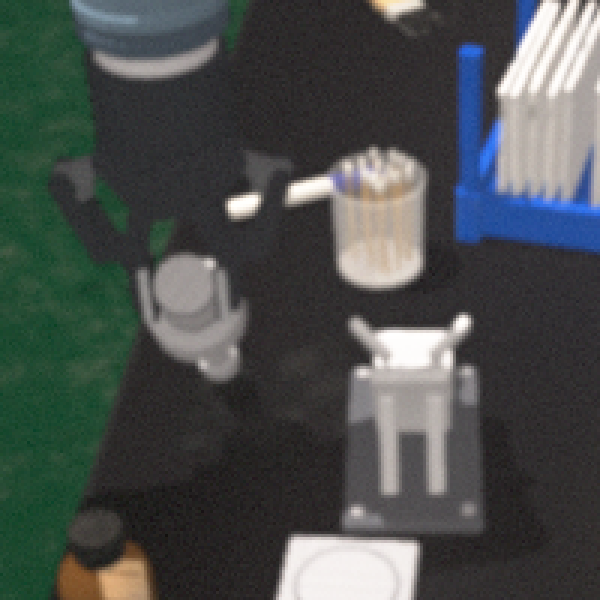

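The side picture shows the standard still leaning in the gripper: boss at (185,285), foot at (220,365). The foot slid on the worktop, because the normal force there opposes the righting. I'll push the foot's side against the cradle's fixed front face instead, and first measure that face.

```bash
python3 - <<'E'
from h import *
np.set_printoptions(precision=4,suppress=True)
for a,b in (((283.6,256.2),(308.6,271)),((310.4,256.2),(308.6,250))): print('bar front edge',*tri(a,b))
def at_y(cam,uv,y):
    o,d=ray(cam,uv); return o+d*(y-o[1])/d[1]
for y in(.2,.23,.25): print('prong tips at y',y,at_y('side',(279,237),y),at_y('side',(315,237),y))
print('leg bottom',at_z('side',(160+390/3,130+495/3),.01),'bar lower',at_y('side',(160+410/3,130+430/3),.2))
snapshot('side');snapshot('top')
for q in('standard_centre','standard_boss'):
  for c in('side','top'):
    print(q,c,[(np.round(d['centre'],4).tolist(),round(d['confidence'],2)) for d in models.place_of(q,c)[:1]])
where()
E
```

```text
bar front edge [0.5273 0.1952 0.108 ] [-0.0013 -0.0003 -0.0002]
bar front edge [0.5711 0.1961 0.1086] [0.0019 0.0004 0.0003]
prong tips at y 0.2 [0.5198 0.2    0.1448] [0.5796 0.2    0.1471]
prong tips at y 0.23 [0.5159 0.23   0.1218] [0.5783 0.23   0.1242]
prong tips at y 0.25 [0.5133 0.25   0.1065] [0.5773 0.25   0.1089]
leg bottom [0.5341 0.2034 0.01  ] bar lower [0.5476 0.2    0.0659]
standard_centre side [([0.4208, 0.2755, 0.0804], 0.68)]
standard_centre top []
standard_boss side [([0.416, 0.2364, 0.1361], 0.62)]
standard_boss top []
t 9.3 tcp [0.4178 0.2334 0.1917] jawaz 3.94 down [-0.0003 -0.0001 -1.    ] F [-0.91 -0.03 -3.36] T [-0.118  0.06   0.006] w 0.0352 q [ 0.26  0.1   1.94 -0.    1.1   0.19]
```

The bar front is a flat face at y≈0.196, z 0.066–0.108, x 0.527–0.571. I'll bring the standard to its −y side and let the foot press on it.

Call:
jog_arm(
  series=[
    {"tx":-15,"ty":0,"tz":0,"turn":0},
    {"tx":-25,"ty":0,"tz":0,"turn":0},
    {"tx":-25,"ty":0,"tz":0,"turn":0},
    {"tx":-25,"ty":0,"tz":0,"turn":0},
    {"tx":-17,"ty":0,"tz":0,"turn":0},
    {"tx":0,"ty":-1,"tz":15,"turn":0},
    {"tx":0,"ty":-2,"tz":24,"turn":0},
    {"tx":0,"ty":-2,"tz":24,"turn":0},
  ],
)

```text
t: 10.1
tool_pos: [0.4169, 0.1698, 0.2988]
tool_rot: [1.139, 1.571, -0.362]
ft_force: [0.3, -0.1, -4.8]
grip_width: 0.0355
```

Call:
jog_arm(
  series=[
    {"tx":0,"ty":-2,"tz":24,"turn":0},
    {"tx":0,"ty":-2,"tz":24,"turn":0},
    {"tx":0,"ty":-1,"tz":23,"turn":0},
    {"tx":0,"ty":0,"tz":15,"turn":0},
    {"tx":0,"ty":15,"tz":1,"turn":0},
    {"tx":0,"ty":25,"tz":2,"turn":0},
    {"tx":0,"ty":25,"tz":2,"turn":0},
    {"tx":0,"ty":25,"tz":2,"turn":0},
  ],
)

```text
t: 10.9
tool_pos: [0.5092, 0.0832, 0.2987]
tool_rot: [-1.655, 1.571, 3.126]
ft_force: [0.2, -0.4, -3.2]
grip_width: 0.0352
```

Call:
jog_arm(
  series=[
    {"tx":0,"ty":25,"tz":2,"turn":0},
    {"tx":0,"ty":23,"tz":1,"turn":0},
    {"tx":10,"ty":0,"tz":0,"turn":0},
    {"tx":15,"ty":0,"tz":0,"turn":0},
    {"tx":10,"ty":0,"tz":0,"turn":0},
    {"tx":0,"ty":0,"tz":0,"turn":0},
  ],
)

```text
t: 11.5
tool_pos: [0.5543, 0.0839, 0.2609]
tool_rot: [-1.691, 1.565, 3.09]
ft_force: [0.1, -0.4, -4.7]
grip_width: 0.0352
```

```bash
python3 -c "
from h import *
where([.556,.085,.259])"
```

```text
t 11.5 tcp [0.5543 0.0839 0.2609] jawaz 3.95 down [-5.6e-03  3.0e-04 -1.0e+00] F [ 0.08 -0.35 -4.74] T [-0.132  0.043 -0.015] w 0.0352 q [-0.06  0.19  1.68 -0.    1.27 -0.13]
tool mm [ 1.9  1.8 -1. ]
```

Call:
jog_arm(
  series=[
    {"tx":0,"ty":0,"tz":-8,"turn":0},
    {"tx":0,"ty":0,"tz":-8,"turn":0},
    {"tx":-4,"ty":0,"tz":-5,"turn":0},
    {"tx":-4,"ty":0,"tz":-5,"turn":0},
    {"tx":-3.5,"ty":0,"tz":-5.5,"turn":0},
    {"tx":-3.5,"ty":0,"tz":-5.5,"turn":0},
    {"tx":0,"ty":0,"tz":0,"turn":0},
  ],
)

```text
t: 12.2
tool_pos: [0.5541, 0.1214, 0.2797]
tool_rot: [1.583, 1.57, 0.082]
ft_force: [-0.2, -1.0, -4.4]
grip_width: 0.0352
```

```bash
python3 -c "
from h import *
where()"
```

```text
t 12.2 tcp [0.5541 0.1214 0.2797] jawaz 4.0 down [ 1.3e-03  1.0e-04 -1.0e+00] F [-0.2  -1.04 -4.41] T [-0.189  0.001  0.014] w 0.0352 q [ 0.01  0.19  1.65  0.    1.3  -0.06]
```

```bash
cat >> h.py <<'E'
def tilt():
    snapshot('side');snapshot('top')
    for c in('side','top'):
        r=[models.place_of(q,c)[:1] for q in('standard_centre','standard_boss')]
        if all(r):
            a,b=[np.array(x[0]['centre']) for x in r]; d=b-a
            print(c,a.round(4),b.round(4),'lean -y deg',np.degrees(np.arctan2(-d[1],d[2])).round(1),'+x',np.degrees(np.arctan2(d[0],d[2])).round(1))
        else: print(c,'missed')
    where()
E
python3 -c "
from h import *
tilt()"
```

```text
side [0.5514 0.1548 0.1614] [0.5522 0.1225 0.2223] lean -y deg 27.9 +x 0.8
top [0.555  0.155  0.1625] [0.5526 0.1243 0.2165] lean -y deg 29.6 +x -2.5
t 12.5 tcp [0.5538 0.1206 0.2785] jawaz 3.94 down [-5.e-04  1.e-04 -1.e+00] F [-0.03  0.56 -4.68] T [-0.052 -0.    -0.036] w 0.0354 q [ 0.    0.19  1.65  0.    1.3  -0.06]
```

It is rotating: lean is now about 28°. I'll lower it for margin on the bar and keep pushing.

Call:
jog_arm(
  series=[
    {"tx":10,"ty":0,"tz":2,"turn":0},
    {"tx":10,"ty":0,"tz":0,"turn":0},
    {"tx":-3,"ty":0,"tz":-8,"turn":0},
    {"tx":-3,"ty":0,"tz":-6,"turn":0},
    {"tx":-3,"ty":0,"tz":-6,"turn":0},
    {"tx":-2.5,"ty":0,"tz":-6,"turn":0},
    {"tx":-2.5,"ty":0,"tz":-6,"turn":0},
    {"tx":0,"ty":0,"tz":0,"turn":0},
  ],
)

```text
t: 13.3
tool_pos: [0.552, 0.1516, 0.2736]
tool_rot: [1.726, 1.569, 0.225]
ft_force: [-0.8, -0.3, -3.9]
grip_width: 0.0353
```

```bash
python3 -c "
from h import *
tilt()"
```

```text
side [0.5528 0.1747 0.1536] [0.5521 0.1511 0.2148] lean -y deg 21.1 +x -0.7
top [0.5526 0.1665 0.1534] [0.5528 0.1504 0.2106] lean -y deg 15.7 +x 0.2
t 13.6 tcp [0.5519 0.1505 0.2727] jawaz 3.94 down [-1.e-04  2.e-04 -1.e+00] F [-0.17  0.5  -4.75] T [-0.099  0.     0.011] w 0.0353 q [ 0.06  0.2   1.65  0.    1.29 -0.01]
```

Call:
jog_arm(
  series=[
    {"tx":-2,"ty":0,"tz":-6,"turn":0},
    {"tx":-1.5,"ty":0,"tz":-6,"turn":0},
    {"tx":-1,"ty":0,"tz":-6,"turn":0},
    {"tx":-1,"ty":0,"tz":-6,"turn":0},
    {"tx":0,"ty":0,"tz":-6,"turn":0},
    {"tx":0,"ty":0,"tz":0,"turn":0},
  ],
)

```text
t: 14.2
tool_pos: [0.5497, 0.1815, 0.2784]
tool_rot: [2.157, 1.57, 0.656]
ft_force: [0.0, -1.5, -3.6]
grip_width: 0.0354
```

```bash
python3 - <<'E'
from h import *
tilt()
a=save('side','s4')[120:320,180:380]
cv2.imwrite('pics/c4.png',cv2.resize(a[:,:,::-1],None,fx=3,fy=3,interpolation=3))
E
```

```text
side [0.553  0.1853 0.1543] [0.5483 0.1777 0.2181] lean -y deg 6.8 +x -4.2
top [0.552  0.183  0.1521] [0.5478 0.1806 0.2148] lean -y deg 2.2 +x -3.8
t 14.5 tcp [0.5497 0.1805 0.2782] jawaz 3.94 down [-3.e-04  3.e-04 -1.e+00] F [-0.82 -1.51 -3.72] T [ 0.026 -0.035  0.036] w 0.0355 q [0.11 0.21 1.62 0.   1.31 0.04]
```

View pics/c4.png

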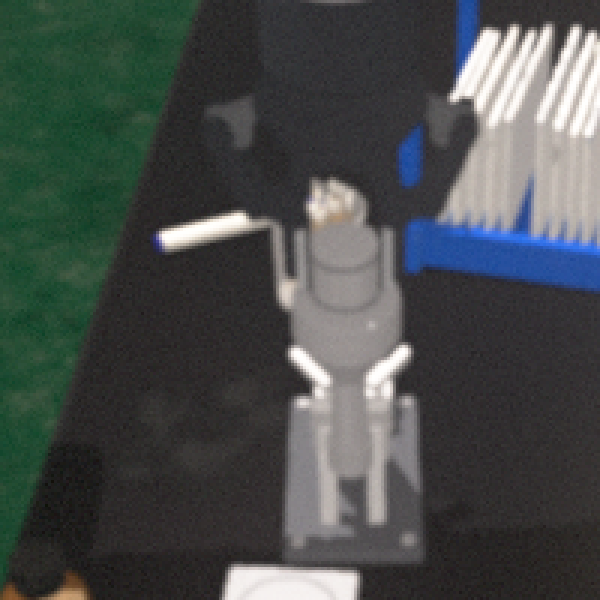

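The side picture shows the standard nearly upright: boss (345,265), stem down to (348,475). I'll push 5 mm more, back off, and take it to the free worktop to square the foot flat.

Call:
jog_arm(
  series=[
    {"tx":0,"ty":0,"tz":-5,"turn":0},
    {"tx":0,"ty":0,"tz":-3,"turn":0},
    {"tx":0,"ty":0,"tz":8,"turn":0},
    {"tx":0,"ty":0,"tz":16,"turn":0},
    {"tx":-10,"ty":0,"tz":16,"turn":0},
    {"tx":-15,"ty":0,"tz":0,"turn":0},
    {"tx":-10,"ty":0,"tz":0,"turn":0},
    {"tx":0,"ty":0,"tz":0,"turn":0},
  ],
)

```text
t: 15.35
tool_pos: [0.5532, 0.1484, 0.3164]
tool_rot: [1.635, 1.566, 0.132]
ft_force: [0.5, 0.4, -4.4]
grip_width: 0.0351
```

```bash
python3 -c "
from h import *
tilt()"
```

```text
side [0.5588 0.1492 0.1913] [0.5543 0.1424 0.2551] lean -y deg 6.1 +x -4.0
top [0.5562 0.1451 0.1931] [0.5523 0.1452 0.2503] lean -y deg -0.1 +x -3.9
t 15.65 tcp [0.5516 0.1489 0.3125] jawaz 3.98 down [-0.0014 -0.     -1.    ] F [-0.7   0.48 -4.71] T [ 0.051  0.05  -0.009] w 0.0353 q [ 0.06  0.17  1.61  0.    1.37 -0.01]
```

Call:
jog_arm(
  series=[
    {"tx":0,"ty":-12,"tz":0,"turn":0},
    {"tx":0,"ty":-22,"tz":-6,"turn":0},
    {"tx":0,"ty":-22,"tz":-12,"turn":0},
    {"tx":0,"ty":-22,"tz":-14,"turn":0},
    {"tx":0,"ty":-22,"tz":-14,"turn":0},
    {"tx":0,"ty":-20,"tz":-10,"turn":0},
    {"tx":0,"ty":-8,"tz":-4,"turn":0},
    {"tx":0,"ty":0,"tz":0,"turn":0},
  ],
)

```text
t: 16.45
tool_pos: [0.4189, 0.2001, 0.3133]
tool_rot: [0.817, 1.571, -0.683]
ft_force: [1.1, 0.0, -4.2]
grip_width: 0.0352
```

Call:
jog_arm(
  series=[
    {"tx":15,"ty":0,"tz":0,"turn":0},
    {"tx":25,"ty":0,"tz":0,"turn":0},
    {"tx":25,"ty":0,"tz":0,"turn":0},
    {"tx":20,"ty":0,"tz":0,"turn":0},
    {"tx":10,"ty":0,"tz":0,"turn":0},
    {"tx":5,"ty":0,"tz":0,"turn":0},
    {"tx":2,"ty":0,"tz":0,"turn":0},
    {"tx":0,"ty":0,"tz":0,"turn":0},
  ],
)

```text
t: 17.25
tool_pos: [0.4208, 0.1997, 0.2119]
tool_rot: [1.636, 1.57, 0.134]
ft_force: [-0.4, 0.4, -3.6]
grip_width: 0.0354
```

Call:
jog_arm(
  series=[
    {"tx":2,"ty":0,"tz":0,"turn":0},
    {"tx":2,"ty":0,"tz":0,"turn":0},
    {"tx":0,"ty":0,"tz":0,"turn":0},
  ],
)

```text
t: 17.55
tool_pos: [0.4201, 0.1997, 0.2074]
tool_rot: [1.579, 1.571, 0.077]
ft_force: [-0.4, -0.5, -3.7]
grip_width: 0.0352
```

Call:
jog_arm(
  series=[
    {"tx":2,"ty":0,"tz":0,"turn":0},
    {"tx":1.5,"ty":0,"tz":0,"turn":0},
    {"tx":0,"ty":0,"tz":0,"turn":0},
  ],
)

```text
t: 17.85
tool_pos: [0.4204, 0.1998, 0.2041]
tool_rot: [1.76, 1.57, 0.258]
ft_force: [-1.1, 0.1, -0.0]
grip_width: 0.0353
```

Call:
jog_arm(
  series=[
    {"tx":1.5,"ty":0,"tz":0,"turn":0},
    {"tx":0,"ty":0,"tz":0,"turn":0},
  ],
)

```text
t: 18.05
tool_pos: [0.421, 0.2, 0.204]
tool_rot: [1.817, 1.569, 0.315]
ft_force: [-2.5, -0.6, 9.6]
grip_width: 0.0353
```

Call:
jog_arm(
  series=[
    {"tx":1.5,"ty":0,"tz":0,"turn":0},
    {"tx":0,"ty":0,"tz":0,"turn":0},
  ],
)

```text
t: 18.25
tool_pos: [0.422, 0.2003, 0.2037]
tool_rot: [1.755, 1.566, 0.254]
ft_force: [-3.1, 0.3, 15.9]
grip_width: 0.0353
```

Call:
jog_arm(
  series=[
    {"tx":-1.5,"ty":0,"tz":0,"turn":0},
    {"tx":-1,"ty":0,"tz":0,"turn":0},
    {"tx":0,"ty":0,"tz":0,"turn":0},
  ],
)

```text
t: 18.55
tool_pos: [0.4207, 0.1998, 0.2038]
tool_rot: [1.68, 1.569, 0.178]
ft_force: [-0.0, 1.1, 3.0]
grip_width: 0.0354
```

```bash
python3 - <<'E'
from h import *
tilt()
im=save('side','s5')
B=overlay('side',im[:,:,::-1].copy(),np.array([.421,.200,0]),[0,0,1],(180,150,300,300),4,'')
cv2.imwrite('pics/c5.png',B)
E
```

```text
side [0.4234 0.1983 0.0768] [0.4206 0.1976 0.1437] lean -y deg 0.6 +x -2.4
top missed
t 18.85 tcp [0.4207 0.1998 0.2037] jawaz 3.95 down [ 1.3e-03  2.0e-04 -1.0e+00] F [ 0.74 -0.34  5.37] T [ 0.101 -0.317 -0.03 ] w 0.0355 q [ 0.19  0.06  1.97 -0.    1.12  0.12]
```

View pics/c5.png

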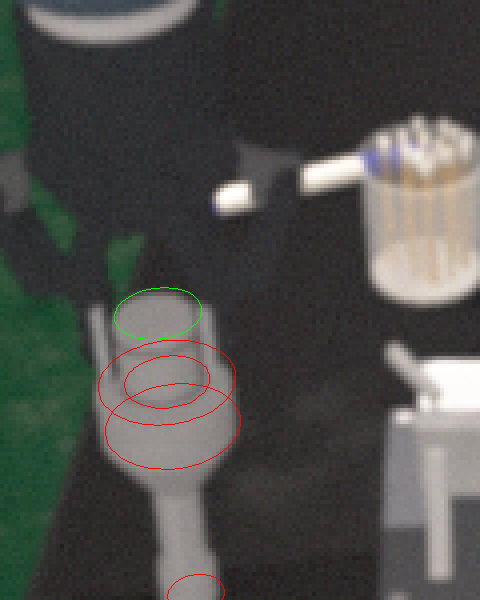

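The overlay of an upright model matches the standard on the worktop within about 2 px: boss top (158,313), head (170,427), stem at column 187. It is upright and squared, with contact at TCP z≈0.204. Now I'll lift it and carry it over the platen.

Call:
jog_arm(
  series=[
    {"tx":-8,"ty":0,"tz":0,"turn":0},
    {"tx":-18,"ty":0,"tz":0,"turn":0},
    {"tx":-26,"ty":0,"tz":0,"turn":0},
    {"tx":-30,"ty":0,"tz":0,"turn":0},
    {"tx":-30,"ty":0,"tz":0,"turn":0},
    {"tx":-26,"ty":0,"tz":0,"turn":0},
    {"tx":-18,"ty":0,"tz":0,"turn":0},
    {"tx":-11,"ty":0,"tz":0,"turn":0},
  ],
)

```text
t: 19.7
tool_pos: [0.4196, 0.1996, 0.3709]
tool_rot: [-1.406, 1.57, -2.908]
ft_force: [-0.5, 0.6, -4.6]
grip_width: 0.0352
```

Call:
jog_arm(
  series=[
    {"tx":0,"ty":4,"tz":8,"turn":0},
    {"tx":0,"ty":8,"tz":14,"turn":0},
    {"tx":0,"ty":10,"tz":18,"turn":0},
    {"tx":0,"ty":10,"tz":18,"turn":0},
    {"tx":0,"ty":10,"tz":18,"turn":0},
    {"tx":0,"ty":10,"tz":18,"turn":0},
    {"tx":0,"ty":10,"tz":18,"turn":0},
    {"tx":0,"ty":10,"tz":18,"turn":0},
  ],
)

```text
t: 20.5
tool_pos: [0.5006, 0.0736, 0.3679]
tool_rot: [-1.653, 1.567, 3.128]
ft_force: [0.5, 0.4, -4.3]
grip_width: 0.0355
```

Call:
jog_arm(
  series=[
    {"tx":0,"ty":10,"tz":18,"turn":0},
    {"tx":0,"ty":8,"tz":16,"turn":0},
    {"tx":0,"ty":5,"tz":10,"turn":0},
    {"tx":0,"ty":3,"tz":6,"turn":0},
    {"tx":0,"ty":0,"tz":0,"turn":0},
    {"tx":0,"ty":0,"tz":0,"turn":0},
  ],
)

```text
t: 21.1
tool_pos: [0.53, 0.0273, 0.3701]
tool_rot: [-2.283, 1.57, 2.499]
ft_force: [-0.5, -0.5, -3.5]
grip_width: 0.0352
```

```bash
python3 - <<'E'
from h import *
where([.530,.027,.34])
tilt()
p=np.array([.530,.027,0])
A=overlay('side',save('side','s6')[:,:,::-1].copy(),arm.state()['tool_pos']-[0,0,.204],[0,0,1],(215,180,335,330),4,'')
cv2.imwrite('pics/c6.png',A)
E
```

```text
t 21.1 tcp [0.53   0.0273 0.3701] jawaz 3.97 down [-6.e-04  4.e-04 -1.e+00] F [-0.47 -0.47 -3.48] T [0.054 0.037 0.027] w 0.0352 q [-0.17  0.03  1.64  0.    1.47 -0.24]
tool mm [30.1 -0.   0.3]
side [0.5327 0.0261 0.2455] [0.53   0.0214 0.3075] lean -y deg 4.3 +x -2.5
top [0.5296 0.0235 0.2451] [0.5271 0.0221 0.3079] lean -y deg 1.3 +x -2.3
t 21.4 tcp [0.5302 0.0273 0.3705] jawaz 3.99 down [ 3.e-04 -0.e+00 -1.e+00] F [ 0.34  0.74 -3.33] T [0.019 0.012 0.047] w 0.0354 q [-0.17  0.03  1.64  0.    1.47 -0.24]
```

View pics/c6.png

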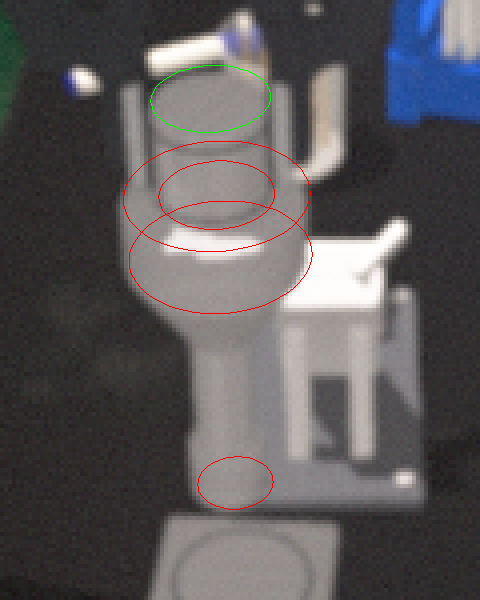

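The picture shows the standard upright above the platen: foot at (228,485) against the model's 235 (about 2 mm off), ring just below it. Lower and feel.

Call:
jog_arm(
  series=[
    {"tx":8,"ty":1,"tz":0,"turn":0},
    {"tx":10,"ty":0,"tz":0,"turn":0},
    {"tx":8,"ty":0,"tz":0,"turn":0},
    {"tx":5,"ty":0,"tz":0,"turn":0},
    {"tx":3,"ty":0,"tz":0,"turn":0},
    {"tx":0,"ty":0,"tz":0,"turn":0},
    {"tx":0,"ty":0,"tz":0,"turn":0},
  ],
)

```text
t: 22.15
tool_pos: [0.5315, 0.0269, 0.3365]
tool_rot: [1.375, 1.57, -0.126]
ft_force: [-0.5, -0.0, -3.5]
grip_width: 0.0357
```

Call:
jog_arm(
  series=[
    {"tx":1,"ty":0,"tz":0,"turn":0},
    {"tx":1,"ty":0,"tz":0,"turn":0},
    {"tx":1,"ty":0,"tz":0,"turn":0},
    {"tx":1,"ty":0,"tz":0,"turn":0},
    {"tx":0,"ty":0,"tz":0,"turn":0},
    {"tx":0,"ty":0,"tz":0,"turn":0},
  ],
)

```text
t: 22.75
tool_pos: [0.5313, 0.0269, 0.3323]
tool_rot: [-1.714, 1.571, 3.068]
ft_force: [-0.2, -0.9, -3.7]
grip_width: 0.0353
```

Call:
jog_arm(
  series=[
    {"tx":1,"ty":0,"tz":0,"turn":0},
    {"tx":1,"ty":0,"tz":0,"turn":0},
    {"tx":1,"ty":0,"tz":0,"turn":0},
    {"tx":0,"ty":0,"tz":0,"turn":0},
    {"tx":0,"ty":0,"tz":0,"turn":0},
  ],
)

```text
t: 23.25
tool_pos: [0.5313, 0.0269, 0.3292]
tool_rot: [-1.738, 1.571, 3.044]
ft_force: [0.4, 0.0, -4.4]
grip_width: 0.0355
```

Call:
jog_arm(
  series=[
    {"tx":1,"ty":0,"tz":0,"turn":0},
    {"tx":1,"ty":0,"tz":0,"turn":0},
    {"tx":1,"ty":0,"tz":0,"turn":0},
    {"tx":0,"ty":0,"tz":0,"turn":0},
    {"tx":0,"ty":0,"tz":0,"turn":0},
  ],
)

```text
t: 23.75
tool_pos: [0.5313, 0.0269, 0.3263]
tool_rot: [-1.87, 1.571, 2.911]
ft_force: [-0.7, -0.2, -4.0]
grip_width: 0.0354
```

Call:
jog_arm(
  series=[
    {"tx":1,"ty":0,"tz":0,"turn":0},
    {"tx":1,"ty":0,"tz":0,"turn":0},
    {"tx":0,"ty":0,"tz":0,"turn":0},
    {"tx":0,"ty":0,"tz":0,"turn":0},
  ],
)

```text
t: 24.15
tool_pos: [0.5313, 0.027, 0.3242]
tool_rot: [-1.754, 1.571, 3.027]
ft_force: [-1.1, -0.6, -4.0]
grip_width: 0.0349
```

Call:
jog_arm(
  series=[
    {"tx":1,"ty":0,"tz":0,"turn":0},
    {"tx":0,"ty":0,"tz":0,"turn":0},
    {"tx":0,"ty":0,"tz":0,"turn":0},
  ],
)

```text
t: 24.45
tool_pos: [0.5313, 0.0269, 0.3233]
tool_rot: [-1.666, 1.571, 3.115]
ft_force: [0.1, 1.1, -4.2]
grip_width: 0.0352
```

Call:
jog_arm(
  series=[
    {"tx":1,"ty":0,"tz":0,"turn":0},
    {"tx":0,"ty":0,"tz":0,"turn":0},
    {"tx":0,"ty":0,"tz":0,"turn":0},
  ],
)

```text
t: 24.75
tool_pos: [0.5313, 0.0269, 0.3222]
tool_rot: [-1.713, 1.571, 3.068]
ft_force: [-0.2, 0.3, -4.3]
grip_width: 0.0354
```

Call:
jog_arm(
  series=[
    {"tx":1,"ty":0,"tz":0,"turn":0},
    {"tx":0,"ty":0,"tz":0,"turn":0},
    {"tx":0,"ty":0,"tz":0,"turn":0},
  ],
)

```text
t: 25.05
tool_pos: [0.5313, 0.027, 0.3212]
tool_rot: [-1.806, 1.571, 2.975]
ft_force: [0.4, 0.4, -4.3]
grip_width: 0.0352
```

Call:
jog_arm(
  series=[
    {"tx":1,"ty":0,"tz":0,"turn":0},
    {"tx":0,"ty":0,"tz":0,"turn":0},
    {"tx":0,"ty":0,"tz":0,"turn":0},
  ],
)

```text
t: 25.35
tool_pos: [0.5313, 0.0269, 0.3203]
tool_rot: [-1.196, 1.571, -2.697]
ft_force: [0.2, -0.5, -3.1]
grip_width: 0.0351
```

Call:
jog_arm(
  series=[
    {"tx":1,"ty":0,"tz":0,"turn":0},
    {"tx":0,"ty":0,"tz":0,"turn":0},
    {"tx":0,"ty":0,"tz":0,"turn":0},
  ],
)

```text
t: 25.65
tool_pos: [0.5314, 0.0269, 0.3194]
tool_rot: [1.315, 1.571, -0.187]
ft_force: [0.3, -0.4, -3.1]
grip_width: 0.0352
```

Call:
jog_arm(
  series=[
    {"tx":0.5,"ty":0,"tz":0,"turn":0},
    {"tx":0,"ty":0,"tz":0,"turn":0},
    {"tx":0,"ty":0,"tz":0,"turn":0},
  ],
)

```text
t: 25.95
tool_pos: [0.5314, 0.0269, 0.3189]
tool_rot: [1.358, 1.571, -0.143]
ft_force: [-0.5, -0.4, -2.4]
grip_width: 0.0357
```

Call:
jog_arm(
  series=[
    {"tx":0.5,"ty":0,"tz":0,"turn":0},
    {"tx":0,"ty":0,"tz":0,"turn":0},
    {"tx":0,"ty":0,"tz":0,"turn":0},
  ],
)

```text
t: 26.25
tool_pos: [0.5314, 0.0269, 0.3184]
tool_rot: [1.295, 1.571, -0.206]
ft_force: [-0.9, 0.5, -1.6]
grip_width: 0.035
```

Call:
jog_arm(
  series=[
    {"tx":0.6,"ty":0,"tz":0,"turn":0},
    {"tx":0,"ty":0,"tz":0,"turn":0},
    {"tx":0,"ty":0,"tz":0,"turn":0},
  ],
)

```text
t: 26.55
tool_pos: [0.5314, 0.0269, 0.3179]
tool_rot: [1.394, 1.57, -0.108]
ft_force: [-0.7, 0.1, -1.0]
grip_width: 0.0356
```

Call:
jog_arm(
  series=[
    {"tx":0.4,"ty":0,"tz":0,"turn":0},
    {"tx":0,"ty":0,"tz":0,"turn":0},
    {"tx":0,"ty":0,"tz":0,"turn":0},
  ],
)

```text
t: 26.85
tool_pos: [0.5314, 0.0269, 0.3174]
tool_rot: [1.455, 1.571, -0.046]
ft_force: [-0.9, -0.4, -0.0]
grip_width: 0.0355
```

```bash
python3 -c "
from h import *
tilt()"
```

```text
side [0.5338 0.0262 0.1945] [0.5296 0.0215 0.2557] lean -y deg 4.4 +x -3.9
top [0.5311 0.0228 0.1925] [0.531  0.0249 0.2521] lean -y deg -2.0 +x -0.1
t 27.15 tcp [0.5314 0.0269 0.3174] jawaz 3.95 down [ 2.e-04 -0.e+00 -1.e+00] F [0.07 0.58 0.04] T [-0.009  0.016  0.017] w 0.0353 q [-0.17  0.07  1.7  -0.    1.37 -0.24]
```

The weight is fully on the platen (Fz≈0, about 2.7 mm sink). Release.

Call:
jog_arm(
  series=[
    {"tx":0,"ty":0,"tz":0,"turn":0},
    {"tx":0,"ty":0,"tz":0,"turn":0},
    {"tx":0,"ty":0,"tz":0,"turn":0},
    {"tx":0,"ty":0,"tz":0,"turn":0},
    {"tx":0,"ty":0,"tz":0,"turn":0},
    {"tx":0,"ty":0,"tz":0,"turn":0},
  ],
  grip=0,
)

```text
t: 27.75
tool_pos: [0.5313, 0.0269, 0.3173]
tool_rot: [0.462, 1.571, -1.04]
ft_force: [0.4, -0.9, 0.3]
grip_width: 0.0855
```

```bash
python3 -c "
from h import *
tilt()"
```

```text
side [0.5328 0.0256 0.1935] [0.5276 0.021  0.258 ] lean -y deg 4.1 +x -4.6
top missed
t 28.05 tcp [0.5313 0.027  0.3173] jawaz 3.95 down [-0.  0. -1.] F [-0.22  0.56  0.38] T [-0.011  0.014  0.001] w 0.0853 q [-0.17  0.07  1.7   0.    1.37 -0.24]
```

It's standing. Withdraw straight up and check.

Call:
jog_arm(
  series=[
    {"tx":-5,"ty":0,"tz":0,"turn":0},
    {"tx":-10,"ty":0,"tz":0,"turn":0},
    {"tx":-20,"ty":0,"tz":0,"turn":0},
    {"tx":-25,"ty":0,"tz":0,"turn":0},
    {"tx":-25,"ty":0,"tz":0,"turn":0},
    {"tx":-15,"ty":0,"tz":0,"turn":0},
    {"tx":0,"ty":0,"tz":0,"turn":0},
    {"tx":0,"ty":0,"tz":0,"turn":0},
  ],
)

```text
t: 28.85
tool_pos: [0.5312, 0.0269, 0.4169]
tool_rot: [-1.784, 1.571, 2.997]
ft_force: [0.2, 0.3, -0.5]
grip_width: 0.0854
```

Call:
jog_arm(
  series=[
    {"tx":0,"ty":-10,"tz":0,"turn":0},
    {"tx":0,"ty":-20,"tz":-15,"turn":0},
    {"tx":0,"ty":-25,"tz":-25,"turn":0},
    {"tx":0,"ty":-25,"tz":-30,"turn":0},
    {"tx":0,"ty":-20,"tz":-25,"turn":0},
    {"tx":0,"ty":-10,"tz":-15,"turn":0},
    {"tx":0,"ty":0,"tz":0,"turn":0},
    {"tx":0,"ty":0,"tz":0,"turn":0},
  ],
)

```text
t: 29.65
tool_pos: [0.4135, 0.129, 0.4165]
tool_rot: [-1.246, 1.57, -2.746]
ft_force: [-0.9, 1.3, -0.1]
grip_width: 0.0855
```

```bash
python3 - <<'E'
from h import *
tilt()
foot=np.array([.530,.027,.1145])
A=overlay('side',save('side','s7')[:,:,::-1].copy(),foot,[0,0,1],(170,180,340,360),3.2,'')
B=overlay('top',save('top','t7')[:,:,::-1].copy(),foot,[0,0,1],(340,215,420,365),3.2,'')
h=max(A.shape[0],B.shape[0]); P=lambda i:cv2.copyMakeBorder(i,0,h-i.shape[0],0,0,0)
C=np.hstack([P(A),P(B)]); print(C.shape); cv2.imwrite('pics/c7.png',C)
for q in['amber_bottle_centre','glass_cylinder_centre','swab_tub_centre']:
    print(q,[np.round(d['centre'],4).tolist() for c in('side','top') for d in models.place_of(q,c)[:1]])
E
```

```text
side [0.5309 0.027  0.191 ] [0.5293 0.0235 0.2567] lean -y deg 3.0 +x -1.4
top [0.5311 0.0223 0.1922] [0.5298 0.0221 0.2545] lean -y deg 0.2 +x -1.2
t 29.95 tcp [0.4144 0.1285 0.417 ] jawaz 3.89 down [-7.e-04 -1.e-04 -1.e+00] F [1.01 0.24 0.25] T [ 0.044 -0.034 -0.015] w 0.0854 q [ 0.03 -0.23  1.78 -0.    1.59 -0.04]
(576, 800, 3)
amber_bottle_centre [[0.3976, 0.0849, 0.0479]]
glass_cylinder_centre [[0.7702, 0.2376, 0.0685], [0.7727, 0.2393, 0.0709]]
swab_tub_centre [[0.5042, 0.4587, 0.0399], [0.5032, 0.4609, 0.0439]]
```

View pics/c7.png

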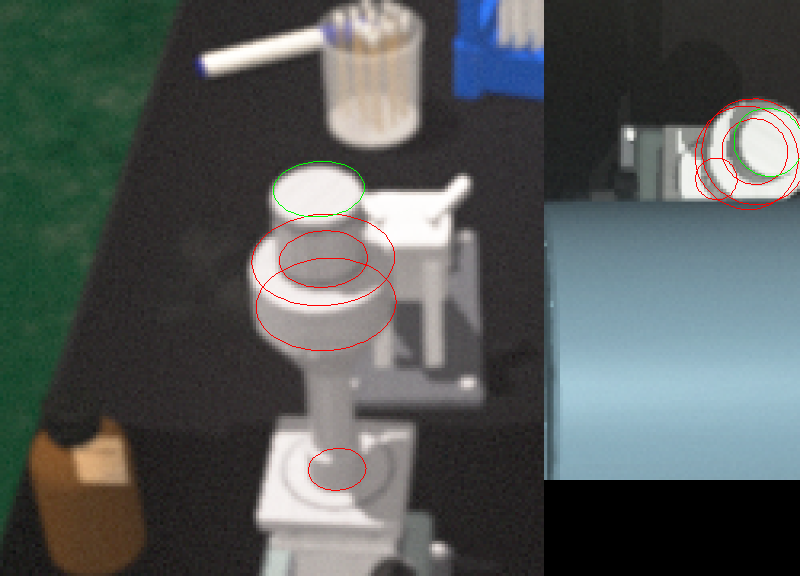

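The picture shows the standard upright on the platen with its foot inside the ring: foot at about (335,465), ring about (338,470), matching the upright overlay. The bystanders are where they were and the gripper is clear. Hand in.

```bash
python3 -c "
from h import *
print(arm.close_job())"
```

```text
the job is handed in; nothing more can be done
None
```

The standard is standing upright by itself on the platen, with its foot inside the ring and within about 3 mm of the middle. I handed the job in at about 30 s of the 61 s allowed.

- **Righting it:** I gripped the boss at 20 N and lifted the standard straight out, but the pads' friction kept it leaning at 35°. The first try at righting it, against the worktop, slid and failed. Pushing its foot against the cradle's fixed front face turned it upright in the pads. I then squared the foot flat on the free worktop, pressing with up to about 16 N.
- **Setting it down:** I lowered it in steps of 1 mm or less. Contact began at a tool height of about 0.320 m, and I stopped when the platen carried the whole weight of about 4 N. The sink was about 2.7 mm, judged from force and travel. I then opened the gripper and withdrew straight up.
- **Last checks:** An upright model drawn over the side picture matches the standard. The networks put its lean at 0–3°, with the two cameras disagreeing by about 3°, which is within their error.
- **Bystanders:** The glass cylinder and swab tub read within about 3 mm of their first positions. The side camera also has the amber bottle within 2 mm; the top camera did not report it in the last check because the arm blocked that part of the view.

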